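Find the rocking corner of the drive jig and press its shim flat

ROBOT

A 6-joint arm with a two-finger parallel gripper is mounted at the origin on the work surface. World frame = base frame: x ahead of the robot, y to its left, z up, the work surface at z = 0. Lengths are in m, angles in rad, forces in N, time in s.
With the tool pointing down it reaches from about 0.35 to 0.975 m from the base axis. Payload 4.9 kg.
Tool frame: the origin (TCP) lies midway between the tips of the shut fingers; the grasp point (between the pads) lies 19 mm behind it; z points along the fingers, y is the line along which they close (so a half turn about z gives the same grasp; the last joint's range is limited). The gripper opens to 85 mm and grips with 20 to 120 N. Pads are 22 mm wide; open, the fingers measure 114 mm over their backs; the gripper's body (76 mm by 85 mm) begins 54 mm behind the grasp point. The pads swing forward as they close: fully open they stand 13 mm farther back than shut.
Start: joints at [1.098, 0.053, 1.613, -0, 1.476, -0.119], TCP at [0.217, 0.586, 0.21] pointing down, gripper open.
Joint ranges: [-3.01, 3.01], [-1.01, 2.22], [0.06, 2.58], [-1.02, 4.17], [0.09, 2.62], [-3.14, 3.14]. Speed limits (rad/s): [2.57, 2.57, 3.14, 3.14, 3.14, 3.14].

INTERFACE

Orientations are given as a unit quaternion [w, x, y, z].
In Python, from plant import state, grab_frame, job_done, cut_out, place_of gives the robot as it stands.
- The arm moves only by the tool jog_arm, never from a script. Its argument "motion" is text: rows parted by semicolons, each of 7 numbers parted by spaces: the opening in per cent of the stroke, from 0 (shut) to 100 (fully open), then the shift along the tool's x, y, z as a fraction of full scale, then the turn, a rotation vector about the tool's x, y, z as a fraction of full scale. A call has exactly 5 rows; each row is the pose to reach, as a shift and turn from the pose commanded when the call began, along the tool's axes at that moment; what a row does not reach only later rows make up. Full scale, the value 1, is 50 cm for a shift and 1.5 rad for a turn. A row lasts 1/8 s, in which the tool goes at most 62.5 mm and 10.7 degrees, less where a joint would pass 70% of its speed; a pose out of reach is approached as far as the arm can. A call with a number of a shift or a turn outside -1 to 1 is refused whole. A call with a gripper value outside its range is refused whole. The fingers move at their own pace and stop on an object; the grip force is fixed at half the most. Time passes only in rows, so rows that repeat a pose let the fingers close, or fill a call up. It gives the time, the measured TCP pose, the force, the opening and the grip force at its end, in the units of the state.
- state(): the state, without advancing time (a new reading comes with each control period).
- grab_frame(name): name is "side" or "top"; returns a dict with "color" (480x640x3 uint8, red, green, blue), "range_z" (480x640 float32, m along the optical axis (not along the pixel's ray), 0 where there is no reading), "intrinsics" (3x3 intrinsics, pixels), "world_from_camera" (4x4, takes a point from camera to world coordinates). Camera axes: x right, y up, looking along -z (the intrinsics and any distortion apply to the point x, -y, -z); pixel columns grow to the right and rows downward; lengths in m; the calibration is good to about 2 mm. A picture is of the moment at which its call begins.
- job_done(): hands the job in; it is judged then, once.
Trained networks look in the newest picture that a camera, given by its name, has taken for a name from the list of things; names that differ only in an ending like _2 or _b are one class to them, and where a whole thing is asked for, a point or a joint stands for the part that bears it (a point fixed in the world has none). Each returns a list of dicts, best first, with "p" (0 to 1); they miss things now and then, are a little off and sometimes report something else, mostly with a low value. They report only what shows in the picture. A call takes as long as a camera call.
- cut_out(camera, thing): "pixels" (480x640 bool, what is visible of it).
- place_of(camera, thing): "at" ([x, y, z] in m, in world coordinates, good to about 4 mm: a listed point, or the origin of a listed thing).
The state is a dict: "time": time; "joint_pos": joint angles; "joint_vel": joint speeds; "joint_efforts": joint torques, N m; "tool_pos": TCP position; "tool_rot": TCP orientation; "contact_force": force on the tool from outside, world axes, zero at the start; "ft_torque": the same for the moment, N m; "gripper_width": opening from 0.0 (shut) to 1.0 (fully open); "grasp_force": force on a finger pad.
Only numpy, scipy, OpenCV 4.12 (cv2) and the standard library are available. Lean on these libraries where they do the work, as an engineer would, in place of code of your own. Each camera call takes 0.05 s, during which the arm holds its last target. There are 200 camera calls.

TASK

The plate that carries the disk drive rocks at one of its four corners. Press down on the corners one after another, with closed fingertips, until you find the one that gives under the finger, then press the raised leaf of that corner's shim (the one beside it) down flat and come away. Leave the other three shims standing up, do not lift or shift the plate, and leave the tools and parts around it alone.

Things in the scene. Friction and masses are not known exactly. Their poses are not given: they have to be found in the camera images.
- plate: loose aluminium plate, 160 (its x) x 220 (y) x 10 mm, 0.9 kg with the opened disk drive fixed on it (over x -60 to 52, y -42 to 42 mm, up to 34 mm above the plate's underside). Origin: centre of its underside, 34 mm above the bench when level; at yaw 0 x points away from the robot, y to its left. It rests on four feet near its corners: three solid, one sprung at an unknown corner
- bed: fixed steel bed of the jig, 180 (its x) x 360 (y) x 12 mm, under the plate and the shims, yawed up to 17 degrees with them; origin at the centre of its underside. Four locating pins 10 mm thick stand at the middles of the plate's edges, 4 mm higher than the plate's top
- corner_near_left (a point): where to press the plate's near left corner: on its top face, 20 mm in from the edge in x and 25 mm in y, 44 mm above the bench when level; moves with the plate. If this is the sprung corner it gives from about 5 N on, is fully down (about 6 mm lower) at about 9 N, and springs back; otherwise it stays put
- corner_near_right (a point): where to press the plate's near right corner: on its top face, 20 mm in from the edge in x and 25 mm in y, 44 mm above the bench when level; moves with the plate. If this is the sprung corner it gives from about 5 N on, is fully down (about 6 mm lower) at about 9 N, and springs back; otherwise it stays put
- corner_far_left (a point): where to press the plate's far left corner: on its top face, 20 mm in from the edge in x and 25 mm in y, 44 mm above the bench when level; moves with the plate. If this is the sprung corner it gives from about 5 N on, is fully down (about 6 mm lower) at about 9 N, and springs back; otherwise it stays put
- corner_far_right (a point): where to press the plate's far right corner: on its top face, 20 mm in from the edge in x and 25 mm in y, 44 mm above the bench when level; moves with the plate. If this is the sprung corner it gives from about 5 N on, is fully down (about 6 mm lower) at about 9 N, and springs back; otherwise it stays put
- leaf_near_left (a point): where to press the near left corner's shim: top of its steel leaf, 40 mm out from its hinge; 31 mm above the bench once flat. The leaf (30 mm wide, 3 thick, 56 long) points out from the plate's left (+y) edge; the hinge runs along the plate's x, 12 mm beyond that edge, 55 mm nearer than the plate's centre, 28 mm above the bench
- leaf_near_right (a point): where to press the near right corner's shim: top of its steel leaf, 40 mm out from its hinge; 31 mm above the bench once flat. The leaf (30 mm wide, 3 thick, 56 long) points out from the plate's right (-y) edge; the hinge runs along the plate's x, 12 mm beyond that edge, 55 mm nearer than the plate's centre, 28 mm above the bench
- leaf_far_left (a point): where to press the far left corner's shim: top of its steel leaf, 40 mm out from its hinge; 31 mm above the bench once flat. The leaf (30 mm wide, 3 thick, 56 long) points out from the plate's left (+y) edge; the hinge runs along the plate's x, 12 mm beyond that edge, 55 mm farther than the plate's centre, 28 mm above the bench
- leaf_far_right (a point): where to press the far right corner's shim: top of its steel leaf, 40 mm out from its hinge; 31 mm above the bench once flat. The leaf (30 mm wide, 3 thick, 56 long) points out from the plate's right (-y) edge; the hinge runs along the plate's x, 12 mm beyond that edge, 55 mm farther than the plate's centre, 28 mm above the bench
- shim_near_left (a joint): angle of the near left shim's leaf (rad): 0 is flat (level); starts slanting up at 0.42 to 0.55. Stiff hinge (0.25 N m friction, about 6 N at the pressing point), stays where it is left. As the leaf goes flat a toe on its other end comes up under the plate, so that the corner no longer gives
- shim_near_right (a joint): angle of the near right shim's leaf (rad): 0 is flat (level); starts slanting up at 0.42 to 0.55. Stiff hinge (0.25 N m friction, about 6 N at the pressing point), stays where it is left. As the leaf goes flat a toe on its other end comes up under the plate, so that the corner no longer gives
- shim_far_left (a joint): angle of the far left shim's leaf (rad): 0 is flat (level); starts slanting up at 0.42 to 0.55. Stiff hinge (0.25 N m friction, about 6 N at the pressing point), stays where it is left. As the leaf goes flat a toe on its other end comes up under the plate, so that the corner no longer gives
- shim_far_right (a joint): angle of the far right shim's leaf (rad): 0 is flat (level); starts slanting up at 0.42 to 0.55. Stiff hinge (0.25 N m friction, about 6 N at the pressing point), stays where it is left. As the leaf goes flat a toe on its other end comes up under the plate, so that the corner no longer gives
- screwdriver: bystander: screwdriver with blue handle, 180 mm long, lying on the bench on the left; origin under its middle
- jar: bystander: small jar, 48 mm across, 60 mm high, standing on the right; origin at the centre of its underside
- bulb: bystander: reflector lamp bulb, 50 mm across, 70 mm high, standing on the right, beyond the jar; origin at the centre of its underside

How it is judged:
By the outcome, as a careful person would: the job done as asked, in the order asked, and still so for the second after the job is handed in, with the robot touching nothing.
It also fails if it takes over 48 s, if anything falls off the work surface, if the arm or the gripper's body presses on something with over 40 N, if the wrist force passes 120 N, or if a joint passes its speed limit or range.

## Working session

There is one attempt and no reset: what is moved stays moved. The work goes in short steps, Python scripts to look and compute and a tool call to move; the robot and the scene stay as the last step left them, time stands still between calls to the robot, and variables do not carry over. Pictures are saved under pics/ and viewed, at most 10 in all, crops included, and the job is handed in when it is done.

Besides the shell and the picture viewer there is one more tool, called after "Call:" by a JSON object that holds its "name" and its "arguments", one argument or row to a line. jog_arm: Moves the arm, as the interface text tells. Shift numbers are shares of 50 cm and turn numbers shares of 1.5 rad, none past 1 either way. Its arguments: {"type":"object","properties":{"motion":{"type":"string"}},"required":["motion"]}

```bash
mkdir -p pics
python3 - <<'E'
from plant import *
import cv2,numpy as np
s=state();print(s['time'],s['tool_pos'],s['tool_rot'],s['contact_force'],s['gripper_width'])
ims=[]
for c in('top','side'):
    f=grab_frame(c);ims.append(f['color'])
    cv2.imwrite(f'pics/{c}0.png',f['color'][:,:,::-1])
    for n in ['plate','bed']+[f'{a}_{b}_{d}' for a in('corner','leaf') for b in('near','far') for d in('left','right')]+['screwdriver','jar','bulb']:
        print(c,n,[(round(float(r['p']),2),np.round(r['at'],3).tolist()) for r in place_of(c,n)[:2]])
print(state()['time'])
E
```

```text
0.0 [0.21624991 0.58568576 0.20866056] [-3.04137017e-04  1.75992843e-01  9.84390897e-01 -9.94056421e-04] [0.29379935 0.50295982 0.15553274] 1.000486589626231
top plate [(0.86, [0.53, 0.024, 0.036]), (0.45, [0.611, -0.054, 0.044])]
top bed [(0.47, [0.555, 0.185, 0.05])]
top corner_near_left [(0.8, [0.456, 0.096, 0.044]), (0.3, [0.606, -0.053, 0.043])]
top corner_near_right [(0.61, [0.488, -0.074, 0.044])]
top corner_far_left [(0.89, [0.58, 0.112, 0.044])]
top corner_far_right [(0.94, [0.609, -0.054, 0.043]), (0.23, [0.592, -0.354, -0.003])]
top leaf_near_left [(0.57, [0.449, 0.162, 0.052])]
top leaf_near_right [(0.64, [0.511, -0.146, 0.05])]
top leaf_far_left [(0.6, [0.555, 0.185, 0.05])]
top leaf_far_right [(0.85, [0.618, -0.118, 0.049])]
top screwdriver [(0.64, [0.524, 0.424, -0.002])]
top jar [(0.82, [0.484, -0.338, -0.002])]
top bulb [(0.59, [0.592, -0.353, -0.002]), (0.32, [0.531, 0.023, 0.033])]
side plate [(0.68, [0.529, 0.023, 0.033])]
side bed [(0.45, [0.579, 0.118, 0.044])]
side corner_near_left [(0.83, [0.458, 0.098, 0.045])]
side corner_near_right [(0.6, [0.49, -0.073, 0.045]), (0.36, [0.522, 0.423, -0.004])]
side corner_far_left [(0.97, [0.577, 0.123, 0.045]), (0.22, [0.488, -0.073, 0.042])]
side corner_far_right [(0.72, [0.604, -0.05, 0.048])]
side leaf_near_left [(0.69, [0.449, 0.164, 0.05])]
side leaf_near_right [(0.72, [0.509, -0.14, 0.048])]
side leaf_far_left [(0.76, [0.554, 0.188, 0.05])]
side leaf_far_right [(0.58, [0.609, -0.118, 0.048])]
side screwdriver [(0.6, [0.522, 0.421, -0.004]), (0.58, [0.604, -0.049, 0.045])]
side jar [(0.66, [0.479, -0.342, -0.004]), (0.59, [0.49, -0.07, 0.043])]
side bulb [(0.61, [0.589, -0.355, 0.0]), (0.18, [0.613, -0.118, 0.046])]
1.4
```

Run:
```python
import numpy as np, cv2
L=[];W=[]
o={'nl':(-1,1),'nr':(-1,-1),'fl':(1,1),'fr':(1,-1)}
C={'nl':[(.456,.096),(.458,.098)],'nr':[(.488,-.074),(.49,-.073)],'fl':[(.58,.112),(.577,.123)],'fr':[(.609,-.054),(.604,-.05)]}
F={'nl':[(.449,.162),(.449,.164)],'nr':[(.511,-.146),(.509,-.14)],'fl':[(.555,.185),(.554,.188)],'fr':[(.618,-.118),(.609,-.118)]}
for k,(a,b) in o.items():
    for p in C[k]:L.append((.06*a,.085*b));W.append(p)
    for p in F[k]:L.append((.055*a,.1575*b));W.append(p)
L=np.array(L);W=np.array(W)
l=L-L.mean(0);w=W-W.mean(0)
th=np.arctan2((l[:,0]*w[:,1]-l[:,1]*w[:,0]).sum(),(l*w).sum())
R=np.array([[np.cos(th),-np.sin(th)],[np.sin(th),np.cos(th)]]);t=W.mean(0)-R@L.mean(0)
print('yaw',th,t);print(np.round((W-(L@R.T+t))*1000,1).tolist())
for k,(a,b) in o.items():print(k,np.round(R@[.06*a,.085*b]+t,4),'leafflat',np.round(R@[.055*a,.162*b]+t,4))
```

```text
yaw 0.19107730223245503 [0.53225   0.0221875]
[[-1.2, 1.8], [0.8, 3.8], [0.7, -4.4], [0.7, -2.4], [-1.5, -1.3], [0.5, -0.3], [2.8, -3.1], [0.8, 2.9], [5.0, -5.0], [2.0, 6.0], [-1.3, -2.3], [-2.3, 0.7], [1.7, -4.1], [-3.3, -0.1], [1.8, 4.0], [-7.2, 4.0]]
nl [0.4572 0.0942] leafflat [0.4475 0.1708]
nr [ 0.4895 -0.0727] leafflat [ 0.509  -0.1473]
fl [0.575 0.117] leafflat [0.5555 0.1917]
fr [ 0.6073 -0.0499] leafflat [ 0.617  -0.1264]
```

View pics/top0.png

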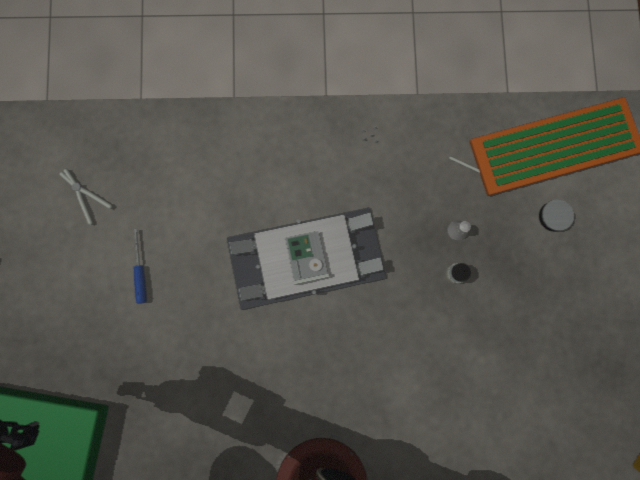

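View pics/side0.png

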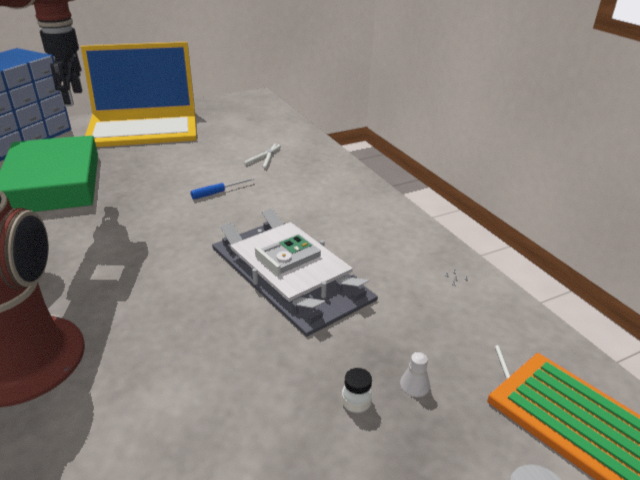

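Call:
{"name": "jog_arm", "arguments": {
  "motion": "0 -0.996 -0.632 0.22 0 0 -0.362; 0 -0.996 -0.632 0.22 0 0 -0.362; 0 -0.996 -0.632 0.22 0 0 -0.362; 0 -0.996 -0.632 0.22 0 0 -0.362; 0 -0.996 -0.632 0.22 0 0 -0.362"
}}

```text
time: 2.02
tool_pos: [0.3996, 0.3465, 0.154]
tool_rot: [0.0, -0.095, 0.996, 0.0]
contact_force: [-0.0, -0.3, -0.2]
gripper_width: 0.002
grasp_force: 0.0
```

```bash
cat > h.py <<'E'
import sys,numpy as np
from plant import state
from scipy.spatial.transform import Rotation as Ro
s=state();q=s['tool_rot'];R=Ro.from_quat([q[1],q[2],q[3],q[0]])
print(s['time'],np.round(s['tool_pos'],4),np.round(s['contact_force'],1),np.round(s['joint_pos'],2))
if len(sys.argv)>3:
    t=np.array([float(a) for a in sys.argv[1:4]]);y=0.191
    G=Ro.from_matrix(np.array([[-np.cos(y),-np.sin(y),0],[-np.sin(y),np.cos(y),0],[0,0,-1]]).T if 0 else np.column_stack([[-np.cos(y),-np.sin(y),0],[-np.sin(y),np.cos(y),0],[0,0,-1]]))
    print(np.round(R.inv().apply(t-s['tool_pos'])/.5,4),np.round((R.inv()*G).as_rotvec()/1.5,4))
E
python3 h.py .575 .117 .06
```

```text
2.025 [0.3996 0.3465 0.154 ] [-0.  -0.3 -0.2] [ 0.57 -0.14  1.89 -0.    1.39 -1.19]
[-0.2579 -0.517   0.1881] [ 0.0003  0.0007 -0.001 ]
```

Call:
{"name": "jog_arm", "arguments": {
  "motion": "0 -0.258 -0.517 0.11 0 0 0; 0 -0.258 -0.517 0.11 0 0 0; 0 -0.258 -0.517 0.11 0 0 0; 0 -0.258 -0.517 0.11 0 0 0; 0 -0.258 -0.517 0.11 0 0 0"
}}

```text
time: 2.65
tool_pos: [0.5751, 0.116, 0.0987]
tool_rot: [0.0, -0.094, 0.996, -0.0]
contact_force: [0.1, 0.9, -0.6]
gripper_width: -0.002
grasp_force: 0.0
```

```bash
python3 h.py .575 .117 .046
```

```text
2.65 [0.5751 0.116  0.0987] [ 0.1  0.9 -0.6] [ 0.07  0.06  1.8  -0.    1.28 -1.69]
[-0.0002  0.002   0.1053] [-0.0001  0.0001 -0.0024]
```

Call:
{"name": "jog_arm", "arguments": {
  "motion": "0 0 0 0.06 0 0 0; 0 0 0 0.094 0 0 0; 0 0 0 0.102 0 0 0; 0 0 0 0.106 0 0 0; 0 0 0 0.11 0 0 0"
}}

```text
time: 3.28
tool_pos: [0.5746, 0.1189, 0.0452]
tool_rot: [0.001, -0.095, 0.995, -0.0]
contact_force: [-0.1, 0.3, -0.1]
gripper_width: -0.002
grasp_force: 0.0
```

Call:
{"name": "jog_arm", "arguments": {
  "motion": "0 0 0 0.002 0 0 0; 0 0 0 0.004 0 0 0; 0 0 0 0.005 0 0 0; 0 0 0 0.005 0 0 0; 0 0 0 0.005 0 0 0"
}}

```text
time: 3.9
tool_pos: [0.5739, 0.1184, 0.0416]
tool_rot: [0.0, -0.094, 0.996, 0.0]
contact_force: [-0.7, 0.9, 0.4]
gripper_width: 0.007
grasp_force: 0.0
```

Call:
{"name": "jog_arm", "arguments": {
  "motion": "0 0 0 0.002 0 0 0; 0 0 0 0.003 0 0 0; 0 0 0 0.004 0 0 0; 0 0 0 0.004 0 0 0; 0 0 0 0.004 0 0 0"
}}

```text
time: 4.53
tool_pos: [0.5739, 0.1184, 0.0395]
tool_rot: [-0.0, -0.094, 0.996, -0.0]
contact_force: [-0.2, -0.8, -0.3]
gripper_width: -0.004
grasp_force: 0.0
```

```bash
python3 - <<'E'
from plant import *
import cv2,numpy as np
f=grab_frame('side');cv2.imwrite('pics/s1.png',cv2.resize(f['color'][180:340,190:400,::-1],None,fx=3.7,fy=3.7))
f=grab_frame('top');cv2.imwrite('pics/t1.png',cv2.resize(f['color'][190:320,210:400,::-1],None,fx=4,fy=4))
K=f['intrinsics'];T=f['world_from_camera'];d=f['range_z']
def pt(u,v):
    z=d[v,u];return (T@np.array([(u-K[0,2])/K[0,0]*z,-(v-K[1,2])/K[1,1]*z,-z,1]))[:3]
for u,v in[(330,228),(270,288),(265,245),(345,285),(150,400)]:print(u,v,np.round(pt(u,v),4))
E
python3 h.py
```

```text
330 228 [ 0.5962 -0.0373  0.0472]
270 288 [0.4393 0.0829 0.4462]
265 245 [0.5375 0.1059 0.2199]
345 285 [ 0.4611 -0.0711  0.01  ]
150 400 [0.2054 0.3962 0.0075]
4.625 [0.5739 0.1184 0.0396] [ 0.5  0.6 -0.7] [ 0.08  0.13  1.83  0.    1.18 -1.68]
```

View pics/s1.png

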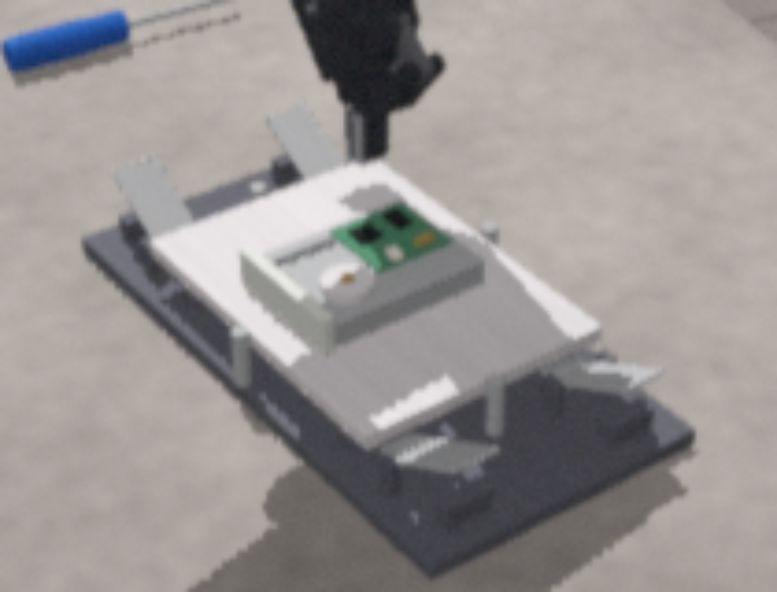

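Run:
```python
from plant import *
import cv2,numpy as np
y=.191;R=np.array([[np.cos(y),-np.sin(y)],[np.sin(y),np.cos(y)]]);t=np.array([.53225,.0222])
tp=state()['tool_pos']
out=[]
for c in('side','top'):
    f=grab_frame(c);K=f['intrinsics'];T=np.linalg.inv(f['world_from_camera']);im=f['color'][:,:,::-1].copy()
    im=cv2.resize(im,None,fx=4,fy=4)
    def pr(p):
        q=T@np.append(p,1);return (int(4*(K[0,2]+K[0,0]*q[0]/-q[2])+2),int(4*(K[1,2]-K[1,1]*q[1]/-q[2])+2))
    out_=[np.append(R@[a*.08,b*.11]+t,.044) for a,b in((1,1),(1,-1),(-1,-1),(-1,1))]
    cv2.polylines(im,[np.array([pr(p) for p in out_])],True,(0,0,255),1)
    for a in(1,-1):
        for b in(1,-1):cv2.circle(im,pr(np.append(R@[a*.06,b*.085]+t,.044)),4,(255,0,255),1)
    cv2.drawMarker(im,pr(tp),(0,255,0),0,16,1)
    u,v=pr(np.append(t,.04));out.append(im[v-280:v+280,u-400:u+400])
    cv2.imwrite(f'pics/o_{c}.png',out[-1])
    d=cut_out(c,'plate');print(d[0]['p'],f['range_z'].shape,K.tolist())
```

```text
0.7 (480, 640) [[555.2572811628827, 0.0, 313.4489198903397], [0.0, 555.2572811628827, 249.04580806605443], [0.0, 0.0, 1.0]]
0.49 (480, 640) [[532.5189039305334, 0.0, 318.1904768398371], [0.0, 532.5189039305334, 241.60763676449008], [0.0, 0.0, 1.0]]
```

View pics/o_side.png

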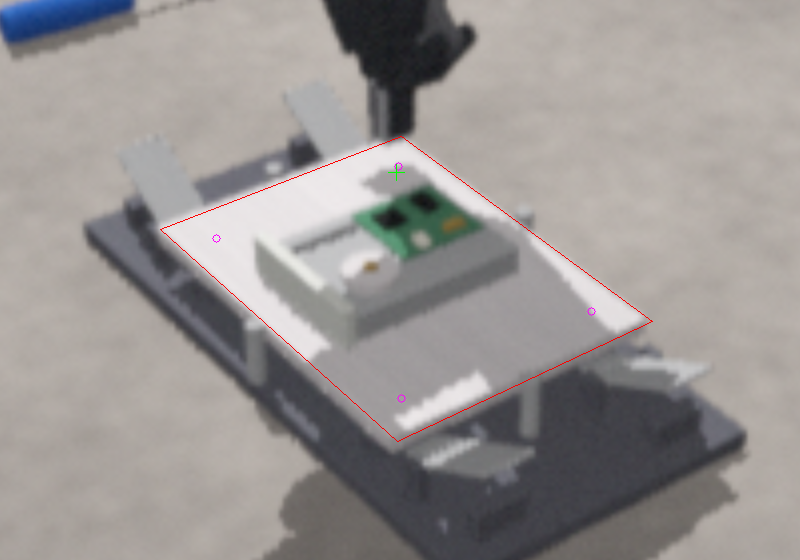

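View pics/o_top.png

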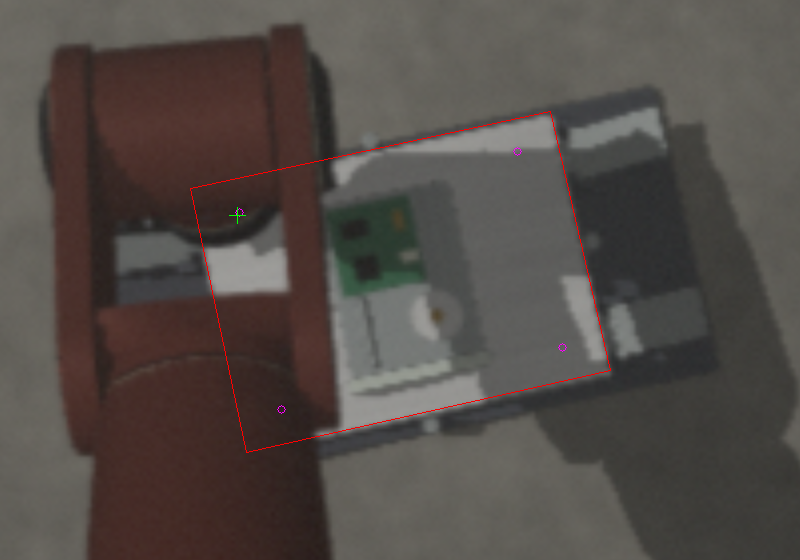

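Run:
```python
from plant import *
import numpy as np
f=grab_frame('side');K=f['intrinsics'];T=f['world_from_camera'];d=f['range_z']
y=.191;t=np.array([.53225,.0222,.04,1]);q=np.linalg.inv(T)@t
u0=int(4*(K[0,2]+K[0,0]*q[0]/-q[2])+2)-400;v0=int(4*(K[1,2]-K[1,1]*q[1]/-q[2])+2)-280
def pt(u,v):
    z=d[v,u];return np.round((T@np.array([(u-K[0,2])/K[0,0]*z,-(v-K[1,2])/K[1,1]*z,-z,1]))[:3],4)
for cv in range(84,170,6):
    print(cv,[pt((u0+cu)//4,(v0+cv)//4).tolist() for cu in(376,392,402)])
print(state()['tool_pos'])
```

```text
84 [[0.5608, 0.1131, 0.1039], [0.5661, 0.1038, 0.1076], [0.5652, 0.0912, 0.1146]]
90 [[0.5625, 0.1172, 0.0962], [0.567, 0.1059, 0.1012], [0.5655, 0.0921, 0.109]]
96 [[0.5627, 0.1179, 0.0932], [0.5686, 0.1095, 0.0963], [0.5659, 0.0929, 0.106]]
102 [[0.5617, 0.1157, 0.0895], [0.5682, 0.1089, 0.0916], [0.5724, 0.1073, 0.0914]]
108 [[0.5614, 0.1152, 0.0873], [0.5689, 0.1104, 0.088], [0.5718, 0.1061, 0.0897]]
114 [[0.5612, 0.1149, 0.0824], [0.5687, 0.1102, 0.083], [0.5724, 0.1076, 0.0835]]
120 [[0.5625, 0.118, 0.0777], [0.5679, 0.1083, 0.0817], [0.5731, 0.1092, 0.0799]]
126 [[0.5633, 0.1201, 0.0711], [0.568, 0.1088, 0.0763], [0.1427, -0.8431, 0.7246]]
132 [[0.5622, 0.1176, 0.0702], [0.568, 0.1087, 0.0737], [0.5713, 0.1053, 0.0747]]
138 [[0.5629, 0.1193, 0.0638], [0.5665, 0.1056, 0.0706], [0.5759, 0.1157, 0.0624]]
144 [[0.5789, 0.156, 0.0359], [0.5704, 0.1144, 0.062], [0.5857, 0.1374, 0.0447]]
150 [[0.5701, 0.1361, 0.0443], [0.5796, 0.1352, 0.0422], [0.5835, 0.1326, 0.0426]]
156 [[0.5685, 0.1326, 0.044], [0.5759, 0.127, 0.0452], [0.5796, 0.1242, 0.0458]]
162 [[0.5665, 0.1284, 0.0416], [0.5725, 0.1195, 0.0451], [0.5762, 0.1166, 0.0458]]
168 [[0.5643, 0.1234, 0.0425], [0.5715, 0.1174, 0.044], [0.575, 0.1141, 0.045]]
[0.57387484 0.11841578 0.03953118]
```

The side view and its depth show the closed fingertips about 20 mm above the plate corner (crop pixel 393,143, z≈0.062), although the state reports a TCP z of 0.0395. I'll go on down by force and trust the depth.

Call:
{"name": "jog_arm", "arguments": {
  "motion": "0 0 0 0.006 0 0 0; 0 0 0 0.012 0 0 0; 0 0 0 0.018 0 0 0; 0 0 0 0.022 0 0 0; 0 0 0 0.024 0 0 0"
}}

```text
time: 5.5
tool_pos: [0.5738, 0.1184, 0.0273]
tool_rot: [-0.0, -0.094, 0.996, 0.0]
contact_force: [-0.8, -0.1, -0.2]
gripper_width: -0.0
grasp_force: 0.0
```

```bash
cat > tip.py <<'E'
from plant import *
import numpy as np,sys
# lowest visible finger points near the TCP xy, from side range
f=grab_frame('side');K=f['intrinsics'];T=f['world_from_camera'];d=f['range_z'];s=state();tp=s['tool_pos']
v,u=np.mgrid[:480,:640];z=d
P=np.stack([(u-K[0,2])/K[0,0]*z,-(v-K[1,2])/K[1,1]*z,-z,np.ones_like(z)],-1)@T.T
c=f['color'].astype(int).max(-1)
m=(abs(P[...,0]-tp[0])<.02)&(abs(P[...,1]-tp[1])<.02)&(z>0)&(c<110)&(P[...,2]>.02)
h=np.sort(P[m][:,2]);print(s['time'],np.round(tp,4),np.round(s['contact_force'],1),len(h),'tip z',np.round(h[:12],4))
E
python3 tip.py
```

```text
5.55 [0.5738 0.1184 0.0272] [-1.   1.5  0.7] 421 tip z [0.0545 0.0564 0.0567 0.0576 0.0593 0.0594 0.0597 0.0603 0.0605 0.0606
 0.0607 0.0607]
```

Call:
{"name": "jog_arm", "arguments": {
  "motion": "0 0 0 0.002 0 0 0; 0 0 0 0.004 0 0 0; 0 0 0 0.006 0 0 0; 0 0 0 0.008 0 0 0; 0 0 0 0.008 0 0 0"
}}

```text
time: 6.18
tool_pos: [0.5738, 0.1184, 0.0234]
tool_rot: [-0.0, -0.094, 0.996, -0.0]
contact_force: [0.3, 0.0, 0.3]
gripper_width: -0.001
grasp_force: 0.0
```

Call:
{"name": "jog_arm", "arguments": {
  "motion": "0 0 0 0.002 0 0 0; 0 0 0 0.004 0 0 0; 0 0 0 0.006 0 0 0; 0 0 0 0.006 0 0 0; 0 0 0 0.006 0 0 0"
}}

```text
time: 6.8
tool_pos: [0.5741, 0.1185, 0.0216]
tool_rot: [0.0, -0.095, 0.996, 0.0]
contact_force: [-3.1, -0.2, 6.8]
gripper_width: -0.002
grasp_force: 3.1
```

Call:
{"name": "jog_arm", "arguments": {
  "motion": "0 0 0 0.002 0 0 0; 0 0 0 0.003 0 0 0; 0 0 0 0.003 0 0 0; 0 0 0 0.003 0 0 0; 0 0 0 0.003 0 0 0"
}}

```text
time: 7.42
tool_pos: [0.5742, 0.1186, 0.0203]
tool_rot: [0.0, -0.094, 0.996, 0.0]
contact_force: [-4.0, 0.5, 7.2]
gripper_width: 0.002
grasp_force: 3.7
```

Call:
{"name": "jog_arm", "arguments": {
  "motion": "0 0 0 0.002 0 0 0; 0 0 0 0.004 0 0 0; 0 0 0 0.006 0 0 0; 0 0 0 0.006 0 0 0; 0 0 0 0.006 0 0 0"
}}

```text
time: 8.05
tool_pos: [0.5744, 0.1187, 0.0178]
tool_rot: [0.0, -0.094, 0.996, 0.0]
contact_force: [-4.1, -0.2, 9.8]
gripper_width: 0.004
grasp_force: 4.7
```

Call:
{"name": "jog_arm", "arguments": {
  "motion": "0 0 0 0.002 0 0 0; 0 0 0 0.004 0 0 0; 0 0 0 0.005 0 0 0; 0 0 0 0.005 0 0 0; 0 0 0 0.005 0 0 0"
}}

```text
time: 8.68
tool_pos: [0.5746, 0.1188, 0.017]
tool_rot: [0.0, -0.095, 0.996, 0.0]
contact_force: [-9.2, -0.2, 19.0]
gripper_width: -0.0
grasp_force: 9.0
```

```bash
cat > pl.py <<'E'
from plant import *
import numpy as np
# plate top: fit plane to bright side-view range points in plate outline; residual heights per corner
f=grab_frame('side');K=f['intrinsics'];T=f['world_from_camera'];d=f['range_z']
v,u=np.mgrid[:480,:640]
P=(np.stack([(u-K[0,2])/K[0,0]*d,-(v-K[1,2])/K[1,1]*d,-d,np.ones_like(d)],-1)@T.T)[...,:3]
y=.191;R=np.array([[np.cos(y),-np.sin(y)],[np.sin(y),np.cos(y)]]);L=(P[...,:2]-[.53225,.0222])@R
for n,a,b in(('nl',-1,1),('nr',-1,-1),('fl',1,1),('fr',1,-1)):
    m=(abs(L[...,0]-a*.06)<.015)&(abs(L[...,1]-b*.075)<.025)&(abs(P[...,2]-.044)<.02)
    print(n,m.sum(),np.round(np.median(P[m][:,2]),4))
s=state();print(s['time'],np.round(s['tool_pos'],4),np.round(s['contact_force'],1))
E
python3 pl.py
```

```text
nl 160 0.0444
nr 242 0.0501
fl 169 0.042
fr 189 0.0448
8.725 [0.5747 0.1188 0.0171] [-7.8  0.2 17.8]
```

Call:
{"name": "jog_arm", "arguments": {
  "motion": "0 0 0 -0.01 0 0 0; 0 0 0 -0.03 0 0 0; 0 0 0 -0.1 0 0 0; 0 0 0 -0.1 0 0 0; 0 0 0 -0.1 0 0 0"
}}

```text
time: 9.35
tool_pos: [0.5735, 0.1184, 0.0629]
tool_rot: [-0.0, -0.094, 0.996, 0.0]
contact_force: [-0.4, -0.2, -0.3]
gripper_width: 0.0
grasp_force: 0.0
```

```bash
python3 pl.py; python3 h.py .5566 .1858 .045
```

```text
nl 175 0.0442
nr 243 0.0443
fl 139 0.0443
fr 207 0.0445
9.4 [0.573  0.1183 0.0622] [-0.2 -0.  -0.1]
9.4 [0.573  0.1183 0.0622] [-0.2 -0.  -0.1] [ 0.08  0.1   1.83 -0.    1.22 -1.68]
[0.0067 0.1388 0.0345] [ 0.0001 -0.0013 -0.0012]
```

Call:
{"name": "jog_arm", "arguments": {
  "motion": "0 0.007 0.139 0 0 0 0; 0 0.007 0.139 0 0 0 0; 0 0.007 0.139 0.025 0 0 0; 0 0.007 0.139 0.045 0 0 0; 0 0.007 0.139 0.045 0 0 0"
}}

```text
time: 10.02
tool_pos: [0.5562, 0.1848, 0.0388]
tool_rot: [-0.002, -0.094, 0.996, -0.0]
contact_force: [0.1, -0.1, 0.1]
gripper_width: -0.002
grasp_force: 0.0
```

```bash
python3 h.py .5566 .1858 .0095
```

```text
10.025 [0.5562 0.1848 0.0388] [ 0.1 -0.1  0.1] [ 0.19  0.13  1.83 -0.    1.18 -1.56]
[-0.0015  0.0019  0.0586] [-0.0001 -0.0025 -0.0021]
```

Call:
{"name": "jog_arm", "arguments": {
  "motion": "0 0 0 0.008 0 0 0; 0 0 0 0.016 0 0 0; 0 0 0 0.024 0 0 0; 0 0 0 0.032 0 0 0; 0 0 0 0.036 0 0 0"
}}

```text
time: 10.65
tool_pos: [0.5585, 0.1867, 0.0246]
tool_rot: [0.001, -0.094, 0.996, 0.001]
contact_force: [-0.2, 0.6, 6.5]
gripper_width: -0.003
grasp_force: 2.9
```

Call:
{"name": "jog_arm", "arguments": {
  "motion": "0 0 0 0.006 0 0 0; 0 0 0 0.012 0 0 0; 0 0 0 0.018 0 0 0; 0 0 0 0.022 0 0 0; 0 0 0 0.022 0 0 0"
}}

```text
time: 11.28
tool_pos: [0.559, 0.1873, 0.0139]
tool_rot: [0.002, -0.094, 0.996, 0.001]
contact_force: [0.7, 3.7, 5.4]
gripper_width: -0.001
grasp_force: 2.4
```

Call:
{"name": "jog_arm", "arguments": {
  "motion": "0 0 0 0.003 0 0 0; 0 0 0 0.006 0 0 0; 0 0 0 0.008 0 0 0; 0 0 0 0.008 0 0 0; 0 0 0 0.008 0 0 0"
}}

```text
time: 11.9
tool_pos: [0.5589, 0.1877, 0.01]
tool_rot: [0.002, -0.094, 0.996, 0.001]
contact_force: [-0.7, 3.9, 5.2]
gripper_width: 0.005
grasp_force: 2.9
```

Call:
{"name": "jog_arm", "arguments": {
  "motion": "0 0 0 0.002 0 0 0; 0 0 0 0.004 0 0 0; 0 0 0 0.005 0 0 0; 0 0 0 0.005 0 0 0; 0 0 0 0.005 0 0 0"
}}

```text
time: 12.52
tool_pos: [0.5591, 0.1877, 0.0093]
tool_rot: [0.002, -0.094, 0.996, 0.001]
contact_force: [-6.3, 3.1, 15.2]
gripper_width: 0.004
grasp_force: 7.8
```

Call:
{"name": "jog_arm", "arguments": {
  "motion": "0 0 0 0.002 0 0 0; 0 0 0 0.003 0 0 0; 0 0 0 0.003 0 0 0; 0 0 0 0.003 0 0 0; 0 0 0 0.003 0 0 0"
}}

```text
time: 13.15
tool_pos: [0.5592, 0.1877, 0.0091]
tool_rot: [0.001, -0.094, 0.996, 0.001]
contact_force: [-8.9, 2.3, 23.0]
gripper_width: -0.001
grasp_force: 11.2
```

Call:
{"name": "jog_arm", "arguments": {
  "motion": "0 0 0 -0.005 0 0 0; 0 0 0 -0.02 0 0 0; 0 0 0 -0.08 0 0 0; 0 0 0 -0.15 0 0 0; 0 0 0 -0.15 0 0 0"
}}

```text
time: 13.78
tool_pos: [0.5599, 0.1863, 0.0826]
tool_rot: [0.003, -0.094, 0.996, 0.0]
contact_force: [-0.4, -0.5, -0.4]
gripper_width: -0.002
grasp_force: 0.0
```

```bash
python3 h.py .42 .33 .15
```

```text
13.775 [0.5599 0.1863 0.0826] [-0.4 -0.5 -0.4] [ 0.2   0.08  1.81 -0.    1.25 -1.56]
[ 0.2199  0.3348 -0.1364] [-0.0002  0.0044 -0.0012]
```

Call:
{"name": "jog_arm", "arguments": {
  "motion": "0 0.22 0.335 -0.136 0 0 0; 0 0.22 0.335 -0.136 0 0 0; 0 0.22 0.335 -0.136 0 0 0; 0 0.22 0.335 -0.136 0 0 0; 0 0.22 0.335 -0.136 0 0 0"
}}

```text
time: 14.4
tool_pos: [0.4167, 0.3306, 0.1464]
tool_rot: [-0.0, -0.096, 0.995, -0.0]
contact_force: [0.3, -0.5, 0.7]
gripper_width: -0.0
grasp_force: 0.0
```

```bash
python3 pl.py
python3 - <<'E'
from plant import *
import cv2
f=grab_frame('side');cv2.imwrite('pics/s2.png',cv2.resize(f['color'][150:350,170:410,::-1],None,fx=3,fy=3))
for n in('near_left','far_left','near_right','far_right'):print(n,[(round(float(r['p']),2),r['at']) for r in place_of('side','leaf_'+n)[:1]])
E
```

```text
nl 170 0.0442
nr 242 0.0444
fl 134 0.0443
fr 211 0.0442
14.45 [0.4172 0.3297 0.1459] [0.8 0.2 1.3]
near_left [(0.69, [0.6045, -0.0485, 0.0467])]
far_left [(0.6, [0.5563, 0.1954, 0.0312])]
near_right [(0.68, [0.5105, -0.1372, 0.0518])]
far_right [(0.73, [0.5291, 0.0219, 0.0357])]
```

View pics/s2.png

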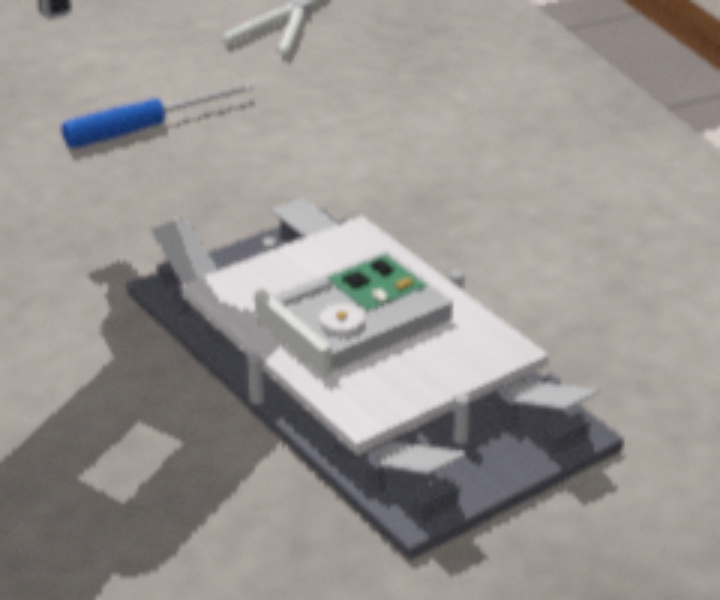

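The picture shows the far-left leaf lying flat (around 305,215, z≈0.031). The other three are still up (180,245; 420,458; 555,395), and the plate is level and in place.

```bash
python3 -c "
from plant import *
print(job_done())"
```

```text
the job is handed in; nothing more can be done
None
```

The far-left corner was the one that gave, so I pressed its shim leaf down flat; the other three shims are still up, the plate is level and in place, and the job was handed in at about 14.6 s of the 48 s limit.

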